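Take the left-hand blade nut off the fruit pulper

TASK

Unscrew the black knurled nut that holds the blades of the fruit pulper - it has a left-hand thread, so it loosens clockwise - turning by feel until it comes free, never forcing it or pulling at it while the thread still holds. Lift it off and stand it, head up, over the bare post of the drying rack, set down gently rather than dropped. Leave the jars, bowl, spatula and seal ring where they are.

Things in the scene. Friction and masses are not known exactly. Their poses are not given: they have to be found in the camera images.
- nut_head (a point): cap nut on the fruit pulper: solid black knurled round head, diameter 50, 22 mm tall, above a hollow steel skirt, diameter 48, 22 mm tall (44 in all, about 160 g). Point on its axis at half height of the head, 11 mm below the top, 33 mm above the skirt's rim; z out of the top. Grip the head at any yaw, fingers down. Left-hand thread: loosens clockwise seen from above, rising 3 mm per radian
- spindle_top (a point): centre of the top of the pulper's fixed upright spindle, hidden inside the nut, 133 mm above the table; z up. The nut's head centre lies some 17 mm above it while the nut is on. The spindle's thread is 36 mm wide (skirt bore 40 mm); the nut is clear of it once raised 25 mm
- nut_seat (a point): point on the spindle's axis 114 mm above the table, z up, where sprung blades push the nut up with about 8 N over 6 mm (drag to 0.3 Nm in turning). Two lugs in the nut sit under the thread. It comes free after 0.3 to 1.8 rad clockwise (it stays put if regripped); how far is only felt: engaged, a gentle pull up stops hard within 5 mm; free, it lifts off. About 0.4 rad past free the lugs hit a hard stop
- pulper: fruit pulper standing fixed on the table: white housing 230 (x) x 210 (y) x 90 mm tall, a shallow steel bowl on top, rim diameter 192 mm at 108 mm height, two flat blades in it reaching 70 mm from the spindle, below the nut. Origin at the centre of its underside on the table, under the spindle's axis; x points from its control side (knob and switch at -x) to its spout
- rack: fixed grey drying rack: plate 110 (x) x 230 (y) mm, upper face 18 mm above the table, with two upright steel stub posts 120 mm apart along y, each 16 mm in diameter, 19 mm tall with a tapered tip. The post at y = +60 mm carries the rubber seal ring, the one at y = -60 mm is bare. Origin under the plate's centre at table height
- free_post (a point): foot of the bare post on the drying rack: on its axis, at the plate's upper face. A nut standing over it has its head centre 33 mm above this point; the hole between the nut's lugs is 24 mm wide, so there are 4 mm of play all round
- jar_a: bystander: square glass jam jar with a round gold lid, 56 x 56 mm, 78 mm tall; origin at the centre of its underside, z up
- jar_b: bystander: square glass jam jar with a round gold lid, 56 x 56 mm, 78 mm tall; origin at the centre of its underside, z up
- jar_c: bystander: square glass jam jar with a round gold lid, 56 x 56 mm, 78 mm tall; origin at the centre of its underside, z up
- jar_d: bystander: square glass jam jar with a round gold lid, 56 x 56 mm, 78 mm tall; origin at the centre of its underside, z up
- steel_bowl: bystander: small steel bowl, 110 mm wide, 50 mm tall; origin under its centre
- spatula: bystander: spatula 260 mm long lying on the table; origin at its underside
- seal_ring: bystander: flat black rubber ring, 54 mm outside, 10 mm thick, lying over the other post of the rack; origin at the centre of its underside
There are look-alikes about, which are no part of the job. What is meant by the part that bears nut_head is not pink, and is the larger of those in its own colour.

How it is judged:
On the way, in this order (a step that is already met when the one before it is completed fails the run):
1. the nut is off the thread: held by the fingers, at least 25 mm above its place on the spindle (z of nut_head in the frame of spindle_top above 0.046 m and contact force between the fingers and nut above 0.5 N), for 0.05 s.
2. the nut stands over the bare post, down on the rack (horizontal distance between nut_head and free_post below 0.0065 m and z of nut_head in the frame of free_post between 0.03 and 0.036 m and angle between nut_head's own z axis and vertical below 0.1 rad), for 0.2 s.
At the end, for the whole second after the job is handed in: the nut stands head up over the bare post, its axis within 6.5 mm of the post's, its skirt down on the rack (head centre 30 to 36 mm above the plate), tilted less than 0.1 rad, released and at rest (all of step 2 and linear speed of nut below 0.02 m/s); the robot touches nothing.
It fails at once if the nut is forced against its thread (more than 60 N between nut and pulper, where at rest it is about 15 N): turned the wrong way, turned hard against the stop or pulled while engaged (contact force between nut and pulper above 60 N).
It fails at once if the nut is dropped: it falls out of the fingers faster than 0.45 m/s (contact force between the fingers and nut below 0.05 N and linear speed of nut above 0.45 m/s).
It fails at once if the nut is slammed down on the rack with more than 60 N (contact force between nut and rack above 60 N).
It fails at once if a bystander (jar, bowl, spatula or seal ring) is moved more than 20 mm (distance of any of jar_a, jar_b, jar_c, jar_d, steel_bowl, spatula, seal_ring from where it was at the start of the episode above 0.02 m).
It also fails if it takes over 69 s, if anything falls off the work surface, if the arm or the gripper's body presses on something with over 40 N, if the wrist force passes 120 N, or if a joint passes its speed limit or range.

ROBOT

A 6-joint arm with a two-finger parallel gripper is mounted at the origin on the work surface. World frame = base frame: x ahead of the robot, y to its left, z up, the work surface at z = 0. Lengths are in m, angles in rad, forces in N, time in s.
With the tool pointing down it reaches from about 0.4 to 0.925 m from the base axis. Payload 12.5 kg.
Tool frame: the origin (TCP) lies between the finger pads; the fingertips stand 22 mm ahead of it and the grasp point (between the pads) lies 3 mm ahead of it; z points along the fingers, y is the direction in which the jaws open and shut (so a half turn about z gives the same grasp; the last joint's range is limited). The gripper opens to 95 mm and grips with 3 to 60 N. Pads are 20 mm wide; open, the fingers measure 119 mm over their backs; the gripper's body (75 mm by 180 mm) begins 59 mm behind the grasp point.
Start: joints at [1.101, 0.491, 1.559, -0, 1.092, -0.106], TCP at [0.222, 0.584, 0.237] pointing down, gripper open.
Joint ranges: [-3.1, 3.1], [-0.84, 2.19], [0.05, 2.79], [-1.13, 4.28], [0.06, 2.93], [-2.69, 2.69]. Speed limits (rad/s): [2.22, 2.22, 2.79, 3.14, 3.14, 3.14].

INTERFACE

Orientations are given as a unit quaternion [w, x, y, z].
In Python, from cell import readout, vision, arm gives the robot as it stands.
- The arm moves only by the tool play_rows, never from a script. Its argument "increments" is a list of rows, each a list of 6 numbers: the shift along the tool's x, y, z in mm, then the turn, a rotation vector about the tool's x, y, z in degrees. A call has 1 to 12 rows; each row is the pose to reach, as a shift and turn from the pose commanded when the call began, along the tool's axes at that moment; what a row does not reach only later rows make up. A row lasts 1/10 s, in which the tool goes at most 50 mm and 8.59 degrees, less where a joint would pass 70% of its speed; a pose out of reach is approached as far as the arm can. A call with a gripper value outside its range is refused whole. "jaw" is the opening, from -1 (shut) to 1 (fully open), set as the call begins (left out, the last holds). The fingers move at their own pace and stop on an object; "newtons" is the grip in N (left out, the last holds). Time passes only in rows, so rows that repeat a pose let the fingers close. It gives the time, the measured TCP pose, the force and the opening at its end, in the units of the state.
- readout.sense(): the state, without advancing time (a new reading comes with each control period).
- vision.read_camera(name): name is "scene" or "top" or "wrist"; returns a dict with "image" (384x512x3 uint8, red, green, blue), "fx", "fy", "cx", "cy" (pixels), "origin" and "attitude" of the camera in the world; the wrist camera has in their place "hand_eye" (4x4, takes a point from camera to tool coordinates, whose origin is the TCP and whose axes are the flange's). Camera axes: x right, y up, looking along -z (the intrinsics and any distortion apply to the point x, -y, -z); pixel columns grow to the right and rows downward; lengths in m; the calibration is good to about 2 mm. A picture is of the moment at which its call begins: read the wrist's pose just before it. There is no depth.
- arm.close_job(): hands the job in, once; it reports no verdict.
Trained networks look in a picture, given as the dict that the camera call returned (one of the last four; its "shot" number tells which), for a name from the list of things; names that differ only in an ending like _2 or _b are one class to them, and where a whole thing is asked for, a point or a joint stands for the part that bears it (a point fixed in the world has none). Each returns a list of dicts, best first, with "score" (0 to 1); they miss things now and then, are a little off and sometimes report something else, mostly with a low value. They report only what shows in the picture. A call takes as long as a camera call. They do not tell look-alikes from the thing itself.
- vision.look_for(name, picture): "location" ([x, y, z] in m, in the coordinates of the camera as it stood for that picture, good to about 4 mm: the middle of the surface that is visible of it).
The state is a dict: "time": time; "joint_pos": joint angles; "joint_velocities": joint speeds; "tau": joint torques, N m; "ee_pos": TCP position; "ee_rot": TCP orientation; "force": force on the tool from outside, world axes, zero at the start; "wrist_torque": the same for the moment, N m; "gripper_width": opening from 0.0 (shut) to 1.0 (fully open).
Only numpy, scipy, OpenCV 4.12 (cv2) and the standard library are available. Lean on these libraries where they do the work, as an engineer would, in place of code of your own. Each camera call takes 0.05 s, during which the arm holds its last target. There are 200 camera calls.

## Working session

There is one attempt and no reset: what is moved stays moved. The work goes in short steps, Python scripts to look and compute and a tool call to move; the robot and the scene stay as the last step left them, time stands still between calls to the robot, and variables do not carry over. Pictures are saved under pics/ and viewed, about 8 in all and at most 12, crops included, and the job is handed in when it is done.

Besides the shell and the picture viewer there is one more tool, called after "Emit:" as name(argument=value, ...) on one line, values as JSON. play_rows: Moves the arm, as the interface text tells. Its arguments: {"type":"object","properties":{"increments":{"type":"array","items":{"type":"array","items":{"type":"number"}}},"jaw":{"type":"number"},"newtons":{"type":"number"}},"required":["increments"]}

```bash
mkdir -p pics
cat > h.py <<'E'
import numpy as np, cv2
from cell import readout, vision, arm
from scipy.spatial.transform import Rotation as R
def rot(a):
    a=np.array(a,float)
    return a if a.shape==(3,3) else R.from_quat(np.r_[a[1:],a[0]]).as_matrix()
def shot(name,save=None):
    s=readout.sense(); p=vision.read_camera(name)
    if 'hand_eye' in p:
        T=np.eye(4); T[:3,:3]=rot(s['ee_rot']); T[:3,3]=s['ee_pos']; C=T@np.array(p['hand_eye'])
    else:
        C=np.eye(4); C[:3,:3]=rot(p['attitude']); C[:3,3]=p['origin']
    if save: cv2.imwrite(f'pics/{save}.png',p['image'][:,:,::-1])
    return p,C
def find(n,p,C):
    return [(round(d['score'],2),(C[:3,:3]@np.array(d['location'])+C[:3,3]).round(4).tolist(),px(p,C,C[:3,:3]@np.array(d['location'])+C[:3,3])) for d in vision.look_for(n,p)]
def px(p,C,w):
    c=C[:3,:3].T@(np.array(w)-C[:3,3]); return [round(p['fx']*c[0]/-c[2]+p['cx']),round(p['fy']*-c[1]/-c[2]+p['cy'])]
def ray(p,C,u,v,z):
    d=C[:3,:3]@np.array([(u-p['cx'])/p['fx'],-(v-p['cy'])/p['fy'],-1]); o=C[:3,3]
    return (o+d*(z-o[2])/d[2]).round(4)
E
python3 - <<'E'
from h import *
print(readout.sense())
ims=[]
for n in ['scene','top']:
    p,C=shot(n,n); print(n,{k:v for k,v in p.items() if k!='image'})
    for t in ['nut_head','pulper','rack','free_post','jar_a','steel_bowl','spatula','seal_ring']:
        print(t,find(t,p,C))
    ims.append(p['image'])
cv2.imwrite('pics/both.png',cv2.resize(np.vstack(ims),None,fx=.78,fy=.78)[:,:,::-1])
E
```

```text
{'time': 0.0, 'joint_pos': array([ 1.10143664e+00,  4.91526358e-01,  1.55944959e+00,  5.72078161e-07,
        1.09173839e+00, -1.05586304e-01]), 'joint_velocities': array([ 0.00138135,  0.00109536, -0.00057275, -0.00067189, -0.00096676,
       -0.00103349]), 'tau': array([-9.87779349e-04, -6.12639284e+01, -2.58180428e+01,  6.93217199e-02,
        4.80815547e-02, -6.17418846e-05]), 'ee_pos': array([0.22224281, 0.583905  , 0.23608233]), 'ee_rot': array([-1.59258672e-04,  1.80885567e-01,  9.83503989e-01, -5.37754617e-04]), 'force': array([-0.16458715, -0.19040838,  0.52874027]), 'wrist_torque': array([-0.04844955,  0.02548383, -0.02394148]), 'gripper_width': 0.9997756805503395}
scene {'fx': 358.53080843557433, 'fy': 358.53080843557433, 'cx': 260.03154770945133, 'cy': 191.47898478364098, 'origin': array([ 1.03890955, -0.3043387 ,  0.78636798]), 'attitude': array([0.82421433, 0.32290609, 0.16349528, 0.43551314]), 'shot': 1}
nut_head [(0.95, [0.5626, -0.191, 0.1596], [174, 231]), (0.83, [0.6479, -0.3577, 0.0484], [127, 328]), (0.62, [0.7368, -0.2271, 0.0318], [205, 331])]
pulper [(0.79, [0
[... 951 characters left out ...]
.54, [0.7267, -0.2231, 0.029], [349, 128]), (0.47, [0.6374, -0.0042, 0.0757], [271, 159])]
pulper [(0.86, [0.5457, -0.1775, 0.0885], [339, 192])]
rack [(0.68, [0.5474, 0.1851, 0.0162], [202, 196])]
free_post [(0.91, [0.5434, 0.1901, 0.0161], [200, 197]), (0.29, [0.5418, -0.176, 0.0933], [339, 193])]
jar_a [(0.84, [0.6398, -0.0009, 0.0764], [270, 158]), (0.73, [0.5169, -0.0031, 0.079], [272, 204]), (0.71, [0.7484, 0.0654, 0.0763], [244, 117]), (0.7, [0.4179, 0.0, 0.0788], [271, 243])]
steel_bowl [(0.85, [0.7678, -0.102, 0.0225], [304, 115])]
spatula [(0.59, [0.2591, 0.4491, -0.0], [107, 303])]
seal_ring [(0.65, [0.531, 0.2563, 0.0253], [176, 202]), (0.35, [0.5494, 0.188, 0.0133], [201, 195])]
```

View pics/both.png

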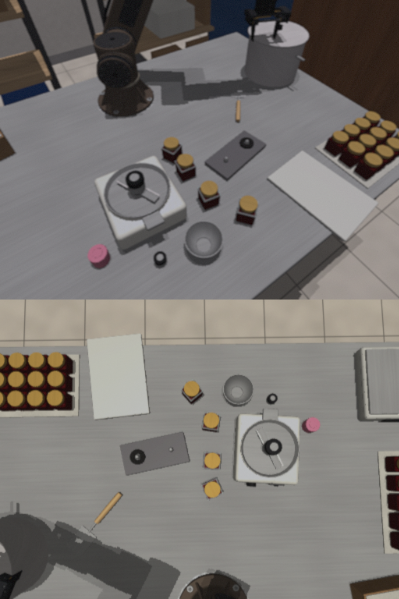

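The nut (large, black) is on the pulper near (0.55, -0.19), and the small black and pink caps are the look-alikes. The bare post is near (0.55, 0.13), with the ring on the other post. I'll move over the rack first.

Emit:
play_rows(increments=[[-420, -270, 0, 0, 0, 0], [-420, -270, 0, 0, 0, 0], [-420, -270, 0, 0, 0, 0], [-420, -270, 0, 0, 0, 0], [-420, -270, 0, 0, 0, 0], [-420, -270, 0, 0, 0, 0], [-420, -270, 0, 0, 0, 0], [-420, -270, 0, 0, 0, 0], [-420, -270, 0, 0, 0, 0], [-420, -270, 0, 0, 0, 0], [-420, -270, 0, 0, 0, 0], [-420, -270, 0, 0, 0, 0]])

```text
time: 2.1
ee_pos: [0.5191, 0.1815, 0.2364]
ee_rot: [-0.0, 0.182, 0.983, 0.0]
force: [-0.9, 1.4, -0.7]
gripper_width: 1.001
```

Run:
```python
from h import *
s=readout.sense(); print(s['ee_pos'],s['ee_rot'],s['joint_pos'].round(3))
p,C=shot('wrist','w1'); print(p['hand_eye'],C[:3,3],p['fx'],p['cx'],p['cy'])
for t in ['free_post','rack','seal_ring']: print(t,find(t,p,C))
p,C=shot('top','t1')
cv2.imwrite('pics/t1c.png',cv2.resize(p['image'][140:260,140:400],None,fx=3,fy=3,interpolation=cv2.INTER_CUBIC)[:,:,::-1])
```

```text
[0.5191039  0.18147121 0.23644833] [-1.93103614e-04  1.82108624e-01  9.83278399e-01  3.72275481e-05] [ 0.216  0.385  1.744  0.     1.013 -0.989]
[[ 8.37691704e-05  9.72362408e-01  2.33476640e-01  6.47586722e-02]
 [ 9.99999941e-01 -3.97923583e-06 -3.42217989e-04 -1.09394339e-03]
 [-3.31830849e-04  2.33476655e-01 -9.72362351e-01 -1.47878170e-01]
 [ 0.00000000e+00  0.00000000e+00  0.00000000e+00  1.00000000e+00]] [0.45830287 0.20362042 0.38435196] 295.12101518190804 253.92837620354467 186.59845576240568
free_post [(0.69, [0.5354, 0.1973, 0.018], [271, 176]), (0.16, [0.3914, 0.3298, 0.0154], [337, 18])]
rack [(0.66, [0.5443, 0.1956, 0.0155], [272, 183])]
seal_ring [(0.61, [0.53, 0.255, 0.0246], [314, 157])]
```

View pics/w1.png

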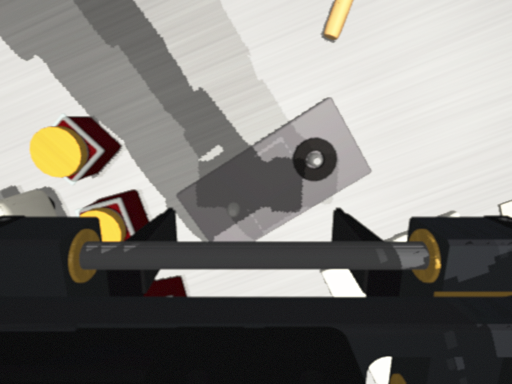

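The wrist picture shows the rack, with the ring on its post at about (315,158) and the bare post at about (233,209), in shadow.

Run:
```python
from h import *
p,C=shot('wrist')
for (u,v) in [(233,209),(315,158)]: print(ray(p,C,u,v,.037),ray(p,C,u,v,.018))
g=p['image'][180:240,170:310]
g=np.clip((g.astype(float)-40)*2.2,0,255).astype(np.uint8)
a=cv2.resize(g,None,fx=5,fy=5,interpolation=cv2.INTER_CUBIC)
b=cv2.imread('pics/t1.png')[150:240,160:300,::-1]; b=cv2.resize(b,(700,450),interpolation=cv2.INTER_CUBIC)
cv2.imwrite('pics/c1.png',cv2.resize(np.vstack([a,b]),None,fx=.79,fy=.79)[:,:,::-1])
```

```text
[0.5528 0.1417 0.037 ] [0.558  0.1383 0.018 ]
[0.5284 0.2559 0.037 ] [0.5323 0.2587 0.018 ]
```

View pics/c1.png

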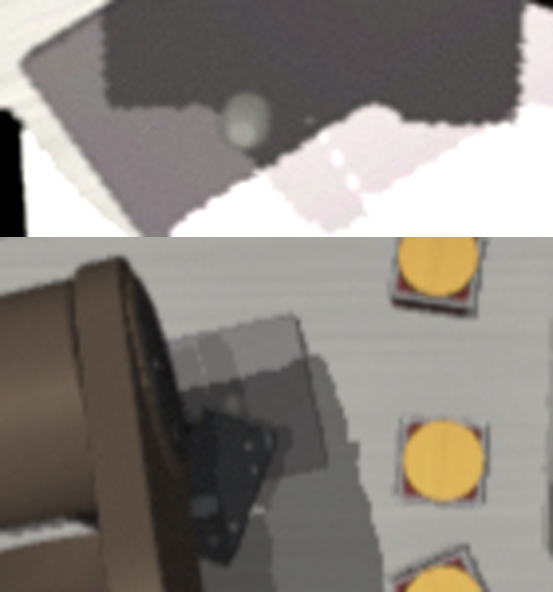

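Emit:
play_rows(increments=[[-210, -333, 0, 0, 0, 0], [-210, -333, 0, 0, 0, 0], [-210, -333, 0, 0, 0, 0], [-210, -333, 0, 0, 0, 0], [-210, -333, 0, 0, 0, 0], [-210, -333, 0, 0, 0, 0], [-210, -333, 0, 0, 0, 0], [-210, -333, 0, 0, 0, 0], [-210, -333, 0, 0, 0, 0], [-210, -333, 0, 0, 0, 0], [-210, -333, 0, 0, 0, 0]])

```text
time: 3.5
ee_pos: [0.5965, -0.2022, 0.2367]
ee_rot: [-0.0, 0.18, 0.984, 0.0]
force: [0.8, 0.7, -1.0]
gripper_width: 0.999
```

Run:
```python
from h import *
s=readout.sense(); print(s['time'],s['ee_pos'],s['ee_rot'],s['joint_pos'].round(3))
p,C=shot('wrist','w2'); 
for t in ['nut_head','pulper']: print(t,find(t,p,C))
b=cv2.imread('pics/top.png')[150:240,160:300,::-1]; b=cv2.resize(b,(560,360),interpolation=cv2.INTER_CUBIC)
q,D=shot('top'); 
c=cv2.cvtColor(p['image'],cv2.COLOR_RGB2BGR)
cv2.imwrite('pics/c2.png',cv2.resize(np.vstack([cv2.resize(c,(560,420)),b[:,:,::-1]]),None,fx=.76,fy=.76))
# rays for the post
```

```text
3.5 [ 0.59649768 -0.20221572  0.23666974] [-1.17152594e-04  1.80301792e-01  9.83611316e-01  1.67941105e-04] [-0.432  0.498  1.546  0.     1.098 -1.64 ]
nut_head [(0.88, [0.547, -0.1889, 0.1527], [249, 134]), (0.72, [0.7387, -0.229, 0.0317], [274, 276]), (0.42, [0.6439, -0.0154, 0.0732], [435, 157])]
pulper [(0.56, [0.5312, -0.1842, 0.0953], [248, 113]), (0.49, [0.5512, -0.1887, 0.1553], [251, 139])]
```

View pics/c2.png

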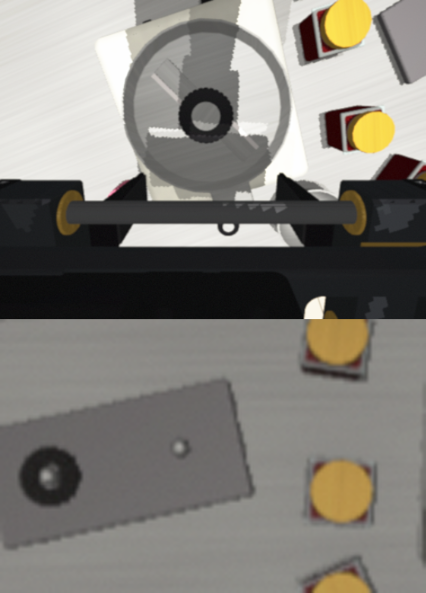

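The nut's head is at about (248,139) in the wrist view. In the first top view the bare post is at about (219.5,192.4).

Run:
```python
from h import *
q,D=shot('top')
print('top post',ray(q,D,219.5,192.4,.030), 'ringpost',ray(q,D,160+49/3.04,150+(476-319)/3.04,.03))
p,C=shot('wrist')
g=cv2.GaussianBlur(p['image'].mean(2),(0,0),1); sub=g[90:190,200:300]
m=(sub<60).astype(np.uint8)
n,l,st,ce=cv2.connectedComponentsWithStats(m)
k=1+np.argmax(st[1:,4]); pts=np.argwhere(l==k)[:,::-1].astype(np.float32); 
(cx,cy),r=cv2.minEnclosingCircle(pts); print('outer',cx+200,cy+90,r,st[k],ray(p,C,cx+200,cy+90,.161),ray(p,C,cx+200,cy+90,.150))
h=(l!=k).astype(np.uint8); n,l2,st2,ce2=cv2.connectedComponentsWithStats(h)
for i in range(1,n):
  if 100<st2[i,4]<3000: print('inner',st2[i],ce2[i]+[200,90],ray(p,C,*(ce2[i]+[200,90]),.161))
# bare post from rack picture
s=readout.sense(); T=np.eye(4); T[:3,:3]=rot([0,.182109,.983278,0]);T[:3,3]=[.5191039,.18147121,.23644833]; W=T@np.array(p['hand_eye'])
print('wrist post',ray(p,W,232.5,210.4,.0275),ray(p,W,231.3,212.5,.037))
Rt=rot(s['ee_rot']); print(Rt.round(4))
```

```text
top post [0.5543 0.1359 0.03  ] ringpost [0.531  0.2537 0.03  ]
outer 247.83707809448242 137.84831619262695 32.899742126464844 [  16   15   65   66 2287] [ 0.5492 -0.1906  0.161 ] [ 0.5499 -0.1911  0.15  ]
inner [  30   31   36   37 1025] [247.63804878 139.2302439 ] [ 0.5501 -0.1911  0.161 ]
wrist post [0.5575 0.1366 0.0275] [0.5569 0.136  0.037 ]
[[-9.349e-01  3.548e-01  3.000e-04]
 [ 3.548e-01  9.349e-01 -0.000e+00]
 [-3.000e-04  1.000e-04 -1.000e+00]]
```

Emit:
play_rows(increments=[[47.5, -6, 0, 0, 0, 0], [47.5, -6, 30, 0, 0, 0], [47.5, -6, 60, 0, 0, 0], [47.5, -6, 83, 0, 0, 0], [47.5, -6, 83, 0, 0, 0], [47.5, -6, 83, 0, 0, 0]])

```text
time: 4.4
ee_pos: [0.5503, -0.1922, 0.1541]
ee_rot: [-0.0, 0.181, 0.984, 0.0]
force: [-0.2, -0.1, -0.1]
gripper_width: 1.004
```

Emit:
play_rows(increments=[[0, 0, 0, 0, 0, 0], [0, 0, 0, 0, 0, 0], [0, 0, 0, 0, 0, 0], [0, 0, 0, 0, 0, 0], [0, 0, 0, 0, 0, 0], [0, 0, 0, 0, 0, 0], [0, 0, 0, 0, 0, 0], [0, 0, 0, 0, 0, 0]], jaw=-0.1, newtons=8)

```text
time: 5.2
ee_pos: [0.5504, -0.192, 0.1537]
ee_rot: [0.0, 0.181, 0.983, 0.0]
force: [3.0, 3.8, 1.4]
gripper_width: 0.52
```

Emit:
play_rows(increments=[[0, 0.7, 0, 0, 0, 0], [0, 0.7, 0, 0, 0, 0], [0, 0.7, 0, 0, 0, 0]])

```text
time: 5.5
ee_pos: [0.5504, -0.1919, 0.1537]
ee_rot: [0.0, 0.181, 0.984, -0.0]
force: [2.0, -0.3, 0.8]
gripper_width: 0.526
```

Emit:
play_rows(increments=[[0, 0, 0, 0, 0, 0], [0, 0, 0, 0, 0, 0], [0, 0, 0, 0, 0, 0]], jaw=-0.5, newtons=30)

```text
time: 5.8
ee_pos: [0.5504, -0.1919, 0.1537]
ee_rot: [0.0, 0.181, 0.983, -0.0]
force: [1.6, -1.7, 0.7]
gripper_width: 0.522
```

Emit:
play_rows(increments=[[0, 0, -0.2, 0, 0, 4], [0, 0, -0.4, 0, 0, 8], [0, 0, -0.6, 0, 0, 12], [0, 0, -0.6, 0, 0, 12]])

```text
time: 6.2
ee_pos: [0.55, -0.1916, 0.1543]
ee_rot: [-0.0, 0.283, 0.959, 0.0]
force: [-0.1, -0.4, 2.7]
gripper_width: 0.522
```

```bash
cat > s.py <<'E'
from h import *
s=readout.sense(); r=rot(s['ee_rot'])
print(s['time'],s['ee_pos'].round(4),'yaw',np.degrees(np.arctan2(r[1,0],r[0,0])).round(2),'F',s['force'].round(2),'M',s['wrist_torque'].round(3),'q6',s['joint_pos'][5].round(3),s['gripper_width'].round(3))
E
python3 s.py
```

```text
Traceback (most recent call last):
  File "s.py", line 3, in <module>
    print(s['time'],s['ee_pos'].round(4),'yaw',np.degrees(np.arctan2(r[1,0],r[0,0])).round(2),'F',s['force'].round(2),'M',s['wrist_torque'].round(3),'q6',s['joint_pos'][5].round(3),s['gripper_width'].round(3))
                                                                                                                                                                                     ^^^^^^^^^^^^^^^^^^^^^^^^
AttributeError: 'float' object has no attribute 'round'
```

Emit:
play_rows(increments=[[0, 0, -0.2, 0, 0, 4], [0, 0, -0.4, 0, 0, 8], [0, 0, -0.6, 0, 0, 11], [0, 0, -0.6, 0, 0, 11]])

```text
time: 6.6
ee_pos: [0.5501, -0.1916, 0.1549]
ee_rot: [-0.0, 0.373, 0.928, 0.0]
force: [0.7, -0.1, 4.2]
gripper_width: 0.515
```

```bash
sed -i "s/\['gripper_width'\].round(3)/['gripper_width']/" s.py; python3 s.py
```

```text
6.6 [ 0.5501 -0.1916  0.1549] yaw 136.22 F [ 0.67 -0.12  4.23] M [-0.283  0.229 -0.072] q6 -1.255 0.5154619086000445
```

Emit:
play_rows(increments=[[0, 0, -0.5, 0, 0, 0], [0, 0, -1, 0, 0, 0], [0, 0, -1.5, 0, 0, 0], [0, 0, -1.5, 0, 0, 0]])

```text
time: 7.0
ee_pos: [0.5499, -0.1914, 0.1553]
ee_rot: [-0.001, 0.373, 0.928, 0.0]
force: [3.5, -1.8, -14.4]
gripper_width: 0.518
```

Pulling 1.5 mm already meets 14 N, so the thread is still engaged. I'll relax, turn further and test again.

Emit:
play_rows(increments=[[0, 0, 1.5, 0, 0, 0], [0, 0, 1.3, 0, 0, 4], [0, 0, 1.1, 0, 0, 8], [0, 0, 0.9, 0, 0, 12], [0, 0, 0.9, 0, 0, 12], [0, 0, 0.2, 0, 0, 12], [0, 0, -0.6, 0, 0, 12], [0, 0, -0.6, 0, 0, 12]])

```text
time: 7.8
ee_pos: [0.5499, -0.1915, 0.1559]
ee_rot: [-0.001, 0.468, 0.884, -0.0]
force: [0.6, -2.0, -18.4]
gripper_width: 0.523
```

```bash
python3 s.py
```

```text
7.8 [ 0.5499 -0.1915  0.1559] yaw 124.21 F [  0.6   -1.96 -18.43] M [-0.539  0.129 -0.016] q6 -1.046 0.5234799467309648
```

Emit:
play_rows(increments=[[0, 0, 1.5, 0, 0, 0], [0, 0, 1.3, 0, 0, 4], [0, 0, 1.1, 0, 0, 8], [0, 0, 0.9, 0, 0, 12], [0, 0, 0.9, 0, 0, 12], [0, 0, 0.2, 0, 0, 12], [0, 0, -0.6, 0, 0, 12], [0, 0, -0.6, 0, 0, 12]])

```text
time: 8.6
ee_pos: [0.5504, -0.1917, 0.1566]
ee_rot: [-0.0, 0.558, 0.83, 0.0]
force: [3.0, -3.2, -20.8]
gripper_width: 0.524
```

```bash
python3 s.py
```

```text
8.6 [ 0.5504 -0.1917  0.1566] yaw 112.21 F [  2.96  -3.24 -20.79] M [-0.643 -0.615 -0.187] q6 -0.836 0.5243246269593075
```

Emit:
play_rows(increments=[[0, 0, 1.5, 0, 0, 0], [0, 0, 1.3, 0, 0, 4], [0, 0, 1.1, 0, 0, 8], [0, 0, 0.9, 0, 0, 12], [0, 0, 0.9, 0, 0, 12], [0, 0, 0.2, 0, 0, 12], [0, 0, -0.4, 0, 0, 12], [0, 0, -0.4, 0, 0, 12]])

```text
time: 9.4
ee_pos: [0.5506, -0.1918, 0.1573]
ee_rot: [0.0, 0.641, 0.768, 0.0]
force: [5.2, -3.6, -19.1]
gripper_width: 0.521
```

```bash
python3 s.py
```

```text
9.4 [ 0.5506 -0.1918  0.1573] yaw 100.27 F [  5.17  -3.6  -19.14] M [-0.728 -0.919 -0.096] q6 -0.628 0.5209063867648964
```

Emit:
play_rows(increments=[[0, 0.3, 1.4, 0, 0, 0], [0, 0.3, 1.2, 0, 0, 4], [0, 0.3, 1.0, 0, 0, 8], [0, 0.3, 0.8, 0, 0, 12], [0, 0.3, 0.8, 0, 0, 12], [0, 0.3, 0.2, 0, 0, 12], [0, 0.3, -0.4, 0, 0, 12], [0, 0.3, -0.4, 0, 0, 12]])

```text
time: 10.2
ee_pos: [0.5508, -0.1917, 0.158]
ee_rot: [0.0, 0.718, 0.696, 0.0]
force: [3.7, -3.4, -12.1]
gripper_width: 0.522
```

```bash
python3 s.py
```

```text
10.2 [ 0.5508 -0.1917  0.158 ] yaw 88.26 F [  3.71  -3.41 -12.06] M [-0.741 -0.673  0.024] q6 -0.418 0.5222966213816664
```

Force has dropped, so I'll pull a little further to check.

Emit:
play_rows(increments=[[0, 0, -0.5, 0, 0, 0], [0, 0, -0.8, 0, 0, 0], [0, 0, -0.8, 0, 0, 0]])

```text
time: 10.5
ee_pos: [0.5508, -0.1917, 0.1581]
ee_rot: [-0.0, 0.718, 0.696, 0.0]
force: [6.3, -4.8, -18.4]
gripper_width: 0.52
```

```bash
python3 s.py
```

```text
10.5 [ 0.5508 -0.1917  0.1581] yaw 88.26 F [  6.34  -4.81 -18.36] M [-8.420e-01 -1.031e+00  1.000e-03] q6 -0.418 0.5196757115064301
```

Emit:
play_rows(increments=[[0, 0, 1.8, 0, 0, 0], [0, 0, 1.6, 0, 0, 4], [0, 0, 1.4, 0, 0, 8], [0, 0, 1.2, 0, 0, 12], [0, 0, 1.2, 0, 0, 12], [0, 0, 0.4, 0, 0, 12], [0, 0, -0.6, 0, 0, 12], [0, 0, -0.6, 0, 0, 12]])

```text
time: 11.3
ee_pos: [0.5502, -0.1913, 0.1597]
ee_rot: [-0.001, 0.787, 0.617, -0.0]
force: [-3.0, 0.1, 0.6]
gripper_width: 0.52
```

```bash
python3 s.py
```

```text
11.3 [ 0.5502 -0.1913  0.1597] yaw 76.23 F [-2.96  0.14  0.65] M [-0.11   0.716  0.03 ] q6 -0.208 0.5200318655884693
```

Now the pull meets no resistance, so it looks free. I'll lift gently to check.

Emit:
play_rows(increments=[[0, 0, -0.7, 0, 0, 0], [0, 0, -1.4, 0, 0, 0], [0, 0, -1.4, 0, 0, 0]])

```text
time: 11.6
ee_pos: [0.5502, -0.1913, 0.1609]
ee_rot: [-0.001, 0.787, 0.617, -0.0]
force: [-4.3, 1.2, -4.2]
gripper_width: 0.521
```

Emit:
play_rows(increments=[[0, 0, -0.7, 0, 0, 0], [0, 0, -1.4, 0, 0, 0], [0, 0, -1.4, 0, 0, 0]])

```text
time: 11.9
ee_pos: [0.5501, -0.1913, 0.1625]
ee_rot: [-0.001, 0.787, 0.617, -0.0]
force: [-5.6, 2.1, -3.0]
gripper_width: 0.518
```

Emit:
play_rows(increments=[[0, 0, -1, 0, 0, 0], [0, 0, -2, 0, 0, 0], [0, 0, -3, 0, 0, 0], [0, 0, -3, 0, 0, 0]])

```text
time: 12.3
ee_pos: [0.5505, -0.1915, 0.1658]
ee_rot: [-0.0, 0.787, 0.617, 0.0]
force: [-5.4, 1.9, -0.1]
gripper_width: 0.52
```

Emit:
play_rows(increments=[[0, 0, -2, 0, 0, 0], [0, 0, -4, 0, 0, 0], [0, 0, -6, 0, 0, 0], [0, 0, -6, 0, 0, 0]])

```text
time: 12.7
ee_pos: [0.5512, -0.1918, 0.1722]
ee_rot: [0.001, 0.787, 0.617, 0.001]
force: [-0.3, -0.2, -1.1]
gripper_width: 0.519
```

It's free. Next I'll lift clear and carry it towards the rack, stopping short so the wrist camera can see the post.

Emit:
play_rows(increments=[[0, 0, -20, 0, 0, 0], [0, 0, -45, 0, 0, 0], [0, 0, -70, 0, 0, 0], [30, -8, -70, 0, 0, 0], [65, -18, -70, 0, 0, 0], [105, -30, -70, 0, 0, 0], [145, -41, -70, 0, 0, 0], [185, -52, -70, 0, 0, 0], [220, -62, -70, 0, 0, 0], [245, -69, -70, 0, 0, 0], [260, -73, -70, 0, 0, 0], [260, -73, -70, 0, 0, 0]])

```text
time: 13.9
ee_pos: [0.542, 0.0796, 0.2416]
ee_rot: [0.0, 0.787, 0.618, 0.0]
force: [-0.6, -0.9, -2.0]
gripper_width: 0.524
```

Emit:
play_rows(increments=[[0, 0, 0, 0, 0, 0], [0, 0, 0, 0, 0, 0]])

```text
time: 14.1
ee_pos: [0.5421, 0.0773, 0.2415]
ee_rot: [0.0, 0.787, 0.616, 0.0]
force: [0.6, -0.1, -1.0]
gripper_width: 0.52
```

```bash
python3 s.py
python3 - <<'E'
from h import *
p,C=shot('wrist','w3'); np.save('C3',C)
for t in ['seal_ring','rack']: print(t,find(t,p,C))
u,v=px(p,C,[.556,.136,.03]);print(u,v); a,b=max(0,u-100),max(0,v-70); print(a,b)
cv2.imwrite('pics/c3.png',cv2.resize(p['image'][b:b+140,a:a+200],None,fx=4,fy=4,interpolation=cv2.INTER_CUBIC)[:,:,::-1])
E
```

```text
14.1 [0.5421 0.0773 0.2415] yaw 76.1 F [ 0.57 -0.14 -0.98] M [-0.084  0.075 -0.03 ] q6 0.264 0.5201086386872761
seal_ring [(0.44, [0.5503, 0.1789, 0.0214], [240, 84])]
rack [(0.86, [0.5526, 0.18, 0.0204], [242, 83])]
253 119
153 49
```

View pics/c3.png

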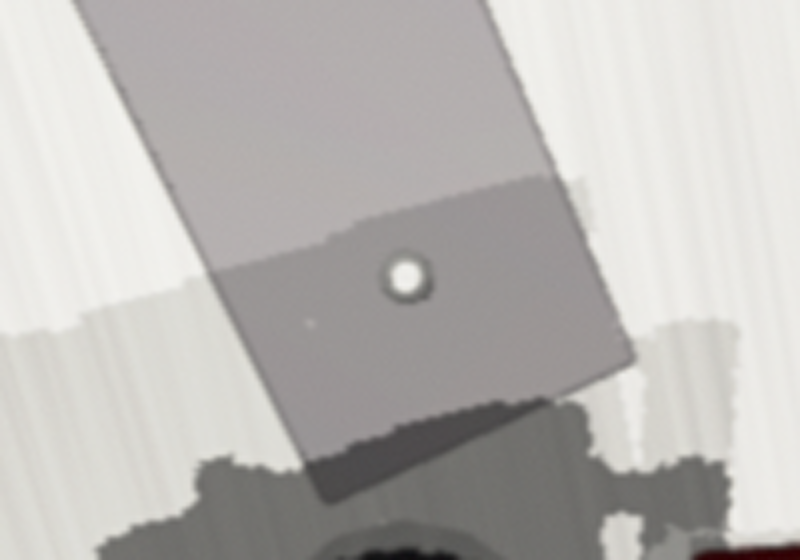

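The bare post shows as a clear bright spot at wrist pixel (254,117).

Run:
```python
from h import *
p,_=shot('wrist'); C=np.load('C3.npy'); s=readout.sense(); r=rot(s['ee_rot'])
for z in (.037,.03,.018): 
    w=ray(p,C,254.1,117.4,z); print(z,w,((w-s['ee_pos'])@r*1000).round(1))
```

```text
0.037 [0.5574 0.1375 0.037 ] [ 61.8   0.5 204.5]
0.03 [0.5574 0.1375 0.03  ] [ 61.8   0.5 211.5]
0.018 [0.5574 0.1374 0.018 ] [ 61.7   0.6 223.5]
```

Emit:
play_rows(increments=[[30, 0.2, 0, 0, 0, 0], [61.3, 0.3, 0, 0, 0, 0], [61.3, 0.3, 40, 0, 0, 0], [61.3, 0.3, 80, 0, 0, 0], [61.3, 0.3, 120, 0, 0, 0], [61.3, 0.3, 145, 0, 0, 0], [61.3, 0.3, 156, 0, 0, 0], [61.3, 0.3, 156, 0, 0, 0], [61.3, 0.3, 156, 0, 0, 0]])

```text
time: 15.2
ee_pos: [0.5576, 0.1377, 0.0866]
ee_rot: [0.0, 0.787, 0.617, 0.001]
force: [0.6, -0.2, -0.8]
gripper_width: 0.518
```

```bash
python3 s.py
python3 - <<'E'
from h import *
p,C=shot('wrist'); q,D=shot('scene')
u,v=px(q,D,[.557,.137,.06]); print(u,v)
a=cv2.resize(q['image'][v-40:v+40,u-60:u+60],(600,400),interpolation=cv2.INTER_CUBIC)
cv2.imwrite('pics/c4.png',a[:,:,::-1])
E
```

```text
15.2 [0.5576 0.1377 0.0866] yaw 76.14 F [ 0.61 -0.15 -0.81] M [-0.086 -0.017 -0.019] q6 0.369 0.5183692956801591
290 196
```

View pics/c4.png

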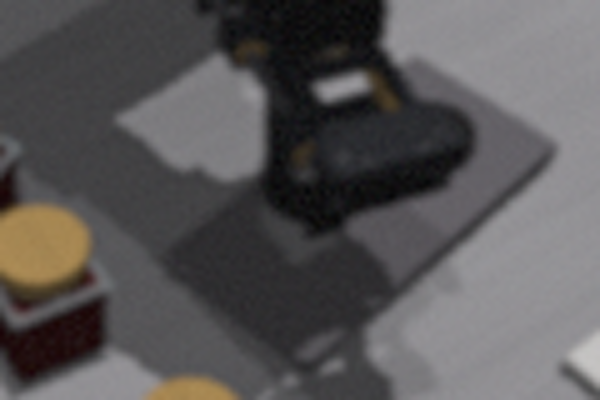

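This view doesn't show anything useful because the gripper hides the nut. I'll lower by feel.

Emit:
play_rows(increments=[[0, 0, 3, 0, 0, 0], [0, 0, 6, 0, 0, 0], [0, 0, 9, 0, 0, 0], [0, 0, 12, 0, 0, 0], [0, 0, 14, 0, 0, 0], [0, 0, 14, 0, 0, 0]])

```text
time: 15.9
ee_pos: [0.5567, 0.1378, 0.0711]
ee_rot: [-0.0, 0.787, 0.617, -0.0]
force: [0.4, 0.3, -1.6]
gripper_width: 0.522
```

Emit:
play_rows(increments=[[0, 0, 1, 0, 0, 0], [0, 0, 2, 0, 0, 0], [0, 0, 3, 0, 0, 0], [0, 0, 3, 0, 0, 0]])

```text
time: 16.3
ee_pos: [0.5569, 0.1378, 0.0684]
ee_rot: [-0.0, 0.787, 0.617, -0.0]
force: [-0.8, 0.3, -1.2]
gripper_width: 0.521
```

Emit:
play_rows(increments=[[0, 0, 1, 0, 0, 0], [0, 0, 2, 0, 0, 0], [0, 0, 3, 0, 0, 0], [0, 0, 3, 0, 0, 0]])

```text
time: 16.7
ee_pos: [0.5568, 0.1378, 0.0654]
ee_rot: [-0.0, 0.787, 0.617, -0.0]
force: [-0.1, -0.6, -1.7]
gripper_width: 0.521
```

Emit:
play_rows(increments=[[0, 0, 1, 0, 0, 0], [0, 0, 2, 0, 0, 0], [0, 0, 3, 0, 0, 0], [0, 0, 4, 0, 0, 0], [0, 0, 4, 0, 0, 0]])

```text
time: 17.2
ee_pos: [0.5568, 0.1378, 0.0614]
ee_rot: [-0.0, 0.787, 0.617, -0.0]
force: [0.3, 1.3, -0.1]
gripper_width: 0.519
```

Emit:
play_rows(increments=[[0, 0, 1, 0, 0, 0], [0, 0, 2, 0, 0, 0], [0, 0, 3, 0, 0, 0], [0, 0, 3, 0, 0, 0]])

```text
time: 17.6
ee_pos: [0.5568, 0.1378, 0.0584]
ee_rot: [-0.0, 0.787, 0.617, -0.0]
force: [0.3, 0.7, -1.4]
gripper_width: 0.522
```

Emit:
play_rows(increments=[[0, 0, 0.7, 0, 0, 0], [0, 0, 1.4, 0, 0, 0], [0, 0, 1.4, 0, 0, 0]])

```text
time: 17.9
ee_pos: [0.5569, 0.1378, 0.0571]
ee_rot: [-0.0, 0.787, 0.617, 0.0]
force: [-0.4, -0.5, -0.6]
gripper_width: 0.521
```

Emit:
play_rows(increments=[[0, 0, 0.7, 0, 0, 0], [0, 0, 1.4, 0, 0, 0], [0, 0, 1.4, 0, 0, 0]])

```text
time: 18.2
ee_pos: [0.557, 0.1377, 0.057]
ee_rot: [0.0, 0.787, 0.617, 0.0]
force: [-3.3, -1.3, 14.3]
gripper_width: 0.523
```

Emit:
play_rows(increments=[[0, 0, 0.5, 0, 0, 0], [0, 0, 1, 0, 0, 0], [0, 0, 1, 0, 0, 0]])

```text
time: 18.5
ee_pos: [0.5571, 0.1377, 0.0568]
ee_rot: [0.0, 0.787, 0.617, 0.001]
force: [-5.8, -1.9, 23.8]
gripper_width: 0.52
```

There is firm contact at TCP z = 0.057, below where it could be resting on the post's tip, so the nut is seated on the plate. I'll ease the load off and release.

Emit:
play_rows(increments=[[0, 0, -1, 0, 0, 0], [0, 0, -1.7, 0, 0, 0], [0, 0, -1.7, 0, 0, 0]])

```text
time: 18.8
ee_pos: [0.5571, 0.1377, 0.0569]
ee_rot: [0.0, 0.787, 0.617, 0.0]
force: [-1.6, -0.9, 8.5]
gripper_width: 0.521
```

Emit:
play_rows(increments=[[0, 0, 0, 0, 0, 0], [0, 0, 0, 0, 0, 0], [0, 0, 0, 0, 0, 0], [0, 0, 0, 0, 0, 0], [0, 0, 0, 0, 0, 0], [0, 0, 0, 0, 0, 0]], jaw=0.6)

```text
time: 19.4
ee_pos: [0.5569, 0.1378, 0.0564]
ee_rot: [-0.0, 0.787, 0.617, 0.0]
force: [-0.5, -0.8, -0.7]
gripper_width: 0.792
```

Emit:
play_rows(increments=[[0, 0, -20, 0, 0, 0], [0, 0, -50, 0, 0, 0], [0, 0, -90, 0, 0, 0], [0, 0, -130, 0, 0, 0], [-30, 0, -170, 0, 0, 0], [-60, 0, -180, 0, 0, 0], [-60, 0, -180, 0, 0, 0], [-60, 0, -180, 0, 0, 0]])

```text
time: 20.2
ee_pos: [0.5425, 0.0792, 0.2366]
ee_rot: [0.0, 0.788, 0.616, 0.0]
force: [0.2, -0.6, 0.5]
gripper_width: 0.8
```

```bash
python3 s.py
python3 - <<'E'
from h import *
p,C=shot('wrist'); q,D=shot('scene')
print(find('nut_head',p,C)); print(find('nut_head',q,D))
u,v=px(p,C,[.557,.1375,.05]); print(u,v)
a=cv2.resize(p['image'][max(0,v-60):v+60,u-90:u+90],(540,360),interpolation=cv2.INTER_CUBIC)
u,v=px(q,D,[.557,.1375,.04]); 
b=cv2.resize(q['image'][v-30:v+30,u-45:u+45],(540,360),interpolation=cv2.INTER_CUBIC)
cv2.imwrite('pics/c5.png',cv2.resize(np.vstack([a,b])[:,:,::-1],None,fx=.83,fy=.83))
E
```

```text
20.2 [0.5425 0.0792 0.2366] yaw 76.08 F [ 0.23 -0.57  0.46] M [-0.075  0.04  -0.021] q6 0.267 0.7996925306067698
[(0.59, [0.5569, 0.1388, 0.0586], [253, 118])]
[(0.91, [0.566, 0.1341, 0.0615], [291, 198]), (0.9, [0.6443, -0.3593, 0.0452], [126, 327])]
254 119
```

View pics/c5.png

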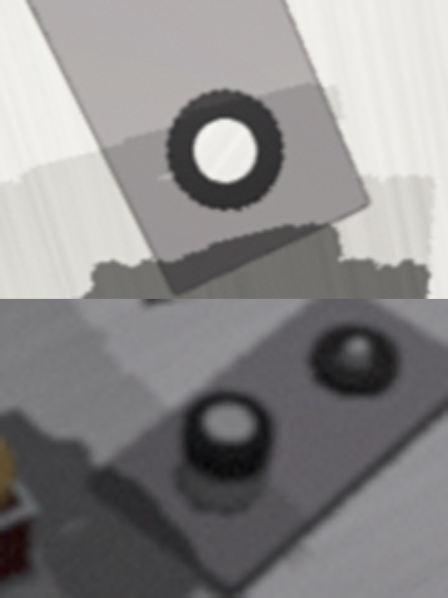

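The nut stands upright and level over the post. It is at wrist pixel (253,118), where the post was seen at (254,117), and the ring is undisturbed on its own post.

```bash
python3 -c "
from cell import arm; print(arm.close_job())"
```

```text
the job is handed in; nothing more can be done
None
```

The nut is off the pulper and standing head up over the rack's bare post. I handed the job in at about 20 s of the 69 s allowed; no verdict was reported.

- **Unscrewing:** I turned it clockwise in 11–12° steps with light pulls to feel the thread. The pulls met about 12–21 N of resistance until roughly 1.45 rad, where it went to zero and the nut lifted off.
- **Placing:** I lowered it by feel, with at most about 24 N at the wrist, eased the load off and then released it.
- **Position:** In the last wrist picture the nut's head is within about a pixel (1–2 mm) of where the post was seen. The scene picture shows it upright on the plate, with its visible surface detected at 0.059–0.062 m, about the 0.062 m expected for the top of the nut.
- **Surroundings:** The seal ring is still on its own post. I did not re-measure the jars, bowl or spatula, but the arm's path stayed well clear of them.
- **Disagreements:**
  - Contact with the plate came at a tool height of 0.057 m, about 2 mm above what I expected. I put this down to the nut slipping slightly in the fingers during the pull tests.
  - The scene camera put the nut about 9 mm off in x, but it reports the side of the nut facing it, so I relied on the overhead wrist view.

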